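# Lay the relief panel down against the carving board's stop

### The job

A rectangular wooden relief panel stands upright on the carving board. Only by pushing with the fingers, never gripping or lifting it, tip it over backwards, away from the robot, so that it lies on its back with the carved leaf face up; then push it along the board until its far end lies squarely up against the stop rail. Push gently, and leave the turned figure, the little finial and all other tools and things where they are.

Things in the scene. Friction and masses are not known exactly. Their poses are not given: they have to be found in the camera images.
- blank: The relief panel: pale rectangular limewood block, 36 mm thick (its x), 76 wide (y), 130 tall (z), 0.14 to 0.28 kg, at first standing on the carving board. Origin: centre of its foot end. x points from the carved front (leaf 2 mm proud, facing roughly the robot) to the plain back, z from foot to top. Lying on its back, x points down and z towards the stop rail; the foot is then its near end.
- blank_top (a point): Centre of the relief panel's top end face (130 mm above its foot); its far end once it lies down. Axes as the panel's. Pushed more than about 40 mm along the panel's x, it passes the balance point and the panel falls over by itself, its top end coming down some 35 to 80 mm short of the stop rail.
- blank_mid (a point): Centre of the relief panel (65 mm from either end). Axes as the panel's.
- board: The carving board, fixed to the table: a brown wooden board 300 mm deep (its x) by 440 mm wide (its y), 18 mm thick, with a darker stop rail along its whole far (+x) edge, 30 mm thick and rising 28 mm above the board's upper face. Origin: centre of its underside, on the table. x points from the near edge to the stop rail.
- stop (a point): Middle of the stop rail's near face, at the height of the board's upper face (18 mm above the table); axes as the board's: x points into the rail, square to its face, y runs along the rail.
- figure: Turned wooden figure like a chess pawn, round, 54 mm in diameter and 108 mm tall, standing upright on the board beside the panel (to the left or to the right of it, about 190 mm between centres). Origin: centre of its underside. Leave alone.
- finial: Little turned wooden finial, 22 mm in diameter and 42 mm tall, standing near the middle of the board's near edge. Origin: centre of its underside. Leave alone.
- mallet: Carver's mallet lying on the table to the left of the board: dark round head 110 mm long and 66 mm in diameter at its +x end, handle 26 mm thick, 260 mm long overall. Origin: on the table under the middle. Leave alone.
- gouge_a: Carving gouge lying on the table to the right of the board: wooden handle 115 mm long and 26 mm thick, steel blade to +x, 215 mm overall. Origin: on the table under the handle's middle. Leave alone.
- gouge_b: A second gouge like gouge_a, with a dark handle, farther right. Leave alone.
- gouge_c: A third gouge like gouge_a, with a wider blade, farthest right. Leave alone.
- glue: White glue bottle, 56 mm in diameter and 130 mm tall, standing on the table to the left of the board. Origin: centre of its underside. Leave alone.
Not all that is in view belongs to the job. What is shaped like the blank but red or turquoise is not meant.

How it is judged:
On the way, in this order (a step that is already met when the one before it is completed fails the run):
1. the panel lies on its back, leaf face up (angle between blank's own x axis and vertical above 3 rad), for 0.2 s.
2. the lying panel's far end is squarely against the stop rail (angle between blank's own x axis and vertical above 3 rad and x of blank_top in the frame of stop above -0.006 m and y of blank_top in the frame of stop between -0.21 and 0.21 m and angle between the z axis of blank and the x axis of stop, either way round below 0.07 rad and z of blank_mid in the frame of stop below 0.024 m), for 0.2 s.
At the end, for the whole second after the job is handed in: The relief panel lies flat on its back on the board, leaf face up (within 8 degrees), its far end face within 6 mm of the stop rail and square to it within 4 degrees, at rest (all of step 2 and linear speed of blank below 0.01 m/s and angular speed of blank below 0.1 rad/s); the robot touches nothing.
It fails at once if the panel is lifted off the board (centre over 15 mm higher than when standing, or over 25 mm higher than when lying on its back) (z of blank_mid in the frame of stop above 0.08 m or (angle between blank's own x axis and vertical above 2.95 rad and z of blank_mid in the frame of stop above 0.043 m)).
It fails at once if the panel is gripped or shoved hard (over 90 N between fingers and panel) (contact force between the fingers and blank above 90 N).
It fails at once if a bystander is moved by more than 20 mm or knocked over (distance of any of figure, finial, mallet, gouge_a, gouge_b, gouge_c, glue from where it was at the start of the episode above 0.02 m or angle between any of figure, finial, glue's own z axis and vertical above 0.5 rad).
It also fails if it takes over 70 s, if anything falls off the work surface, if the arm or the gripper's body presses on something with over 40 N, if the wrist force passes 120 N, or if a joint passes its speed limit or range.

### The arm

A 6-joint arm with a two-finger parallel gripper is mounted at the origin on the work surface. World frame = base frame: x ahead of the robot, y to its left, z up, the work surface at z = 0. Lengths are in m, angles in rad, forces in N, time in s.
With the tool pointing down it reaches from about 0.375 to 0.925 m from the base axis. Payload 5.7 kg.
Tool frame: the origin (TCP) lies on the centre line of the jaws, within the pads' length; the fingertips stand 25 mm ahead of it and the grasp point (between the pads) lies 6 mm ahead of it; z points along the fingers, y is the line along which they close (so a half turn about z gives the same grasp; the last joint's range is limited). The gripper opens to 88 mm and grips with 3 to 60 N. Pads are 20 mm wide; open, the fingers measure 115 mm over their backs; the gripper's body (75 mm by 178 mm) begins 61 mm behind the grasp point.
Start: joints at [-0.115, 0.359, 1.51, -0, 1.272, -0.115], TCP at [0.6, -0, 0.248] pointing down, gripper open.
Joint ranges: [-2.97, 2.97], [-1.01, 2.36], [0.21, 2.38], [-0.96, 4.11], [0.2, 2.71], [-2.98, 2.98]. Speed limits (rad/s): [2.39, 2.39, 3.14, 3.14, 3.14, 3.14].

### API

Orientations are given as a unit quaternion [w, x, y, z].
In Python, from station import monitor, optics, ticket, spotter gives the robot as it stands.
- The arm moves only by the tool move_arm, never from a script. Its argument "deltas" is one flat list of numbers, 7 for each row, row after row: the turn, a rotation vector about the tool's x, y, z in degrees, then the shift along the tool's x, y, z in m, then the closure, from 0 (fully open) to 1 (shut). A call has 1 to 20 rows; each row shifts and turns the commanded pose from where the row before left it, along the tool's axes as they then stand; what a row does not reach is not made up. A row lasts 1/10 s, in which the tool goes at most 50 mm and 8.59 degrees, less where a joint would pass 70% of its speed; a pose out of reach is approached as far as the arm can. A call is refused whole if a number of a shift passes 0.05 or a number of a turn 8.59, either way. A call with a gripper value outside its range is refused whole. The fingers move at their own pace and stop on an object; "force" is the grip in N (left out, the last holds). Time passes only in rows, so rows that do not move let the fingers close. It gives the time, the measured TCP pose, the force, the opening and the grip force at its end, in the units of the state.
- monitor.read_state(): the state, without advancing time (a new reading comes with each control period).
- optics.grab_frame(name): name is "scene" or "side" or "wrist"; returns the picture (420x560x3 uint8, red, green, blue); there is no depth.
- optics.camera_info(name): a dict with "vfov" (degrees; the focal length in pixels is half the picture's height over the tangent of half this angle, whatever the lens; pixels are square), "cx", "cy" (the principal point, pixels), "extrinsics" (4x4, takes a point from camera to world coordinates); the wrist camera has in their place "T_tool_cam" (4x4, takes a point from camera to tool coordinates, whose origin is the TCP and whose axes are the flange's). Camera axes: x right, y up, looking along -z (the intrinsics and any distortion apply to the point x, -y, -z); pixel columns grow to the right and rows downward; lengths in m; the calibration is good to about 2 mm. A picture is of the moment at which its call begins: read the wrist's pose just before it. camera_info takes no time and is no camera call.
- ticket.close_job(): hands the job in; it is judged then, once.
Trained networks look in the newest picture that a camera, given by its name, has taken for a name from the list of things; names that differ only in an ending like _2 or _b are one class to them, and where a whole thing is asked for, a point or a joint stands for the part that bears it (a point fixed in the world has none). Each returns a list of dicts, best first, with "conf" (0 to 1); they miss things now and then, are a little off and sometimes report something else, mostly with a low value. They report only what shows in the picture. A call takes as long as a camera call. They do not tell look-alikes from the thing itself.
- spotter.cut_out(camera, thing): "region" (420x560 bool, what is visible of it) and "location" ([column, row] in pixels, amid what is visible of it).
- spotter.pinpoint(camera, thing): "location" ([column, row] in pixels: a listed point, or the origin of a listed thing).
The state is a dict: "t": time; "joint_pos": joint angles; "joint_vel": joint speeds; "joint_efforts": joint torques, N m; "ee_pos": TCP position; "ee_rot": TCP orientation; "ft_force": force on the tool from outside, world axes, zero at the start; "torque": the same for the moment, N m; "grip_width": finger opening in m; "finger_force": force on a finger pad.
Only numpy, scipy, OpenCV 4.12 (cv2) and the standard library are available. Lean on these libraries where they do the work, as an engineer would, in place of code of your own. Each camera call takes 0.05 s, during which the arm holds its last target. There are 200 camera calls.

## Working session

There is one attempt and no reset: what is moved stays moved. The work goes in short steps, Python scripts to look and compute and a tool call to move; the robot and the scene stay as the last step left them, time stands still between calls to the robot, and variables do not carry over. Pictures are saved under pics/ and viewed, at most 10 in all, crops included, and the job is handed in when it is done.

Besides the shell and the picture viewer there is one more tool, called by a JSON object that holds its "api" and its "payload", one argument or row to a line. move_arm: Moves the arm, as the interface text tells. Its arguments: {"type":"object","properties":{"deltas":{"type":"array","items":{"type":"number"}},"force":{"type":"number"}},"required":["deltas"]}

```bash
mkdir -p pics; cat > h.py <<'E'
import numpy as np, cv2
from station import monitor, optics, ticket, spotter
def save(cam,n):
    im=optics.grab_frame(cam); cv2.imwrite(f'pics/{n}.png',im[:,:,::-1]); return im
E
python3 - <<'E'
from h import *
np.set_printoptions(precision=4,suppress=True)
a=save('scene','s0');b=save('side','d0');
cv2.imwrite('pics/both.png',cv2.resize(np.vstack([a,b])[:,:,::-1],(400,600)))
for c in('scene','side','wrist'):
    i=optics.camera_info(c);print(c,i)
s=monitor.read_state();print(s)
for c in('scene','side'):
    for t in('blank','blank_top','blank_mid','stop','board','figure','finial','glue'):
        print(c,t,[(np.round(r['location'],1),round(r['conf'],2)) for r in spotter.pinpoint(c,t)[:3]])
E
```

```text
scene {'vfov': 52.75804973236127, 'cx': 284.7425222913997, 'cy': 206.2567531489931, 'extrinsics': array([[ 0.0349, -0.6599,  0.7505,  1.3888],
       [ 0.9994,  0.0285, -0.0214, -0.0342],
       [-0.0072,  0.7508,  0.6605,  0.9053],
       [ 0.    ,  0.    ,  0.    ,  1.    ]])}
side {'vfov': 46.260082318131694, 'cx': 271.42956728623585, 'cy': 212.77824219069203, 'extrinsics': array([[ 0.792 ,  0.3929, -0.4672, -0.3538],
       [-0.6105,  0.5118, -0.6045, -1.0571],
       [ 0.0016,  0.764 ,  0.6452,  1.2217],
       [ 0.    ,  0.    ,  0.    ,  1.    ]])}
wrist {'vfov': 65.07130865823282, 'cx': 278.8281497090278, 'cy': 207.9095022613642, 'T_tool_cam': array([[ 0.0005,  0.967 ,  0.2548,  0.0705],
       [ 1.    , -0.0005, -0.0002, -0.    ],
       [-0.0001,  0.2548, -0.967 , -0.1374],
       [ 0.    ,  0.    ,  0.    ,  1.    ]])}
{'t': 0.1, 'joint_pos': array([-0.1151,  0.3594,  1.5113, -0.    ,  1.2725, -0.1151]), 'joint_vel': array([-0.0017, -0.0004, -0.0045, -0.0001, -0.0002, -0.0016]), 'joint_efforts': array([ -0.001 , -51.6363, -27.1407,   0.0675,   0.0276,  -0.    ]), 'ee_pos':
[... 590 characters left out ...]
rray([295.1, 254.7]), 0.92)]
scene figure [(array([332.6, 236.3]), 0.83)]
scene finial [(array([301.8, 220.9]), 0.46), (array([296.2, 255. ]), 0.46)]
scene glue []
side blank [(array([302.8, 330.4]), 0.91), (array([288.6, 235.4]), 0.76), (array([262.5, 317.2]), 0.71)]
side blank_top [(array([264.5, 291.7]), 0.92), (array([288.2, 204.2]), 0.85), (array([302.3, 302.1]), 0.71)]
side blank_mid [(array([282.4, 219.7]), 0.83), (array([303.5, 313.9]), 0.66), (array([261.1, 302.6]), 0.61)]
side stop [(array([321.4, 206.2]), 0.7)]
side board [(array([291.6, 221.1]), 0.81)]
side figure [(array([261.6, 205.3]), 0.65)]
side finial [(array([262.1, 224.4]), 0.43)]
side glue [(array([256. , 163.6]), 0.87)]
```

View pics/s0.png

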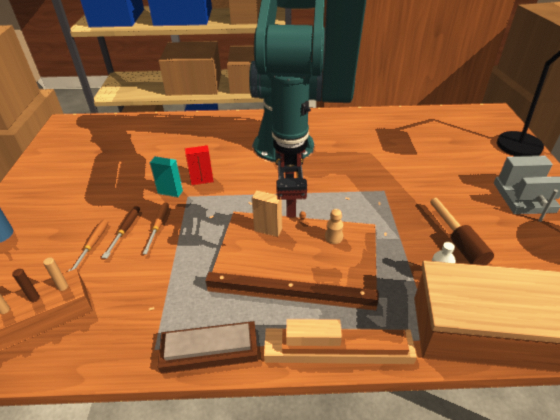

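View pics/d0.png

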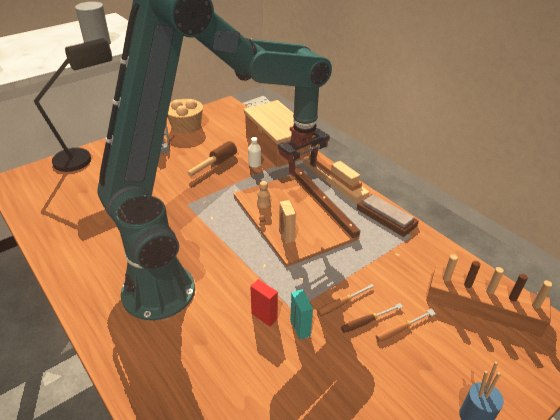

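The scene view shows the panel at (267,214), the figure at (335,225), the finial at (303,216) and the rail running from (210,285) to (378,295). The side view shows the panel at (288,220) and the figure at (264,200), with the red and turquoise look-alikes off the board.

```bash
cat >> h.py <<'E'
np.set_printoptions(precision=4,suppress=True)
from scipy.spatial.transform import Rotation as R
from scipy.optimize import least_squares
def cam(c):
    i=optics.camera_info(c); f=210/np.tan(np.radians(i['vfov'])/2)
    if c=='wrist':
        s=monitor.read_state();q=s['ee_rot'];T=np.eye(4);T[:3,:3]=R.from_quat([q[1],q[2],q[3],q[0]]).as_matrix();T[:3,3]=s['ee_pos'];E=T@i['T_tool_cam']
    else:E=np.array(i['extrinsics'])
    return f,i['cx'],i['cy'],E
def proj(C,P):
    f,cx,cy,E=C;p=(np.atleast_2d(P)-E[:3,3])@E[:3,:3];return np.c_[cx+f*p[:,0]/-p[:,2],cy+f*p[:,1]/p[:,2]]
def ray(C,uv):
    f,cx,cy,E=C;uv=np.atleast_2d(uv);d=np.c_[(uv[:,0]-cx)/f,-(uv[:,1]-cy)/f,-np.ones(len(uv))]@E[:3,:3].T;return E[:3,3],d
def onz(C,uv,z):
    o,d=ray(C,uv);return o+d*((z-o[2])/d[:,2:3])
def tri(Cs,uvs):
    A=np.zeros((3,3));b=np.zeros(3)
    for C,uv in zip(Cs,uvs):
        o,d=ray(C,uv);d=d[0]/np.linalg.norm(d[0]);M=np.eye(3)-np.outer(d,d);A+=M;b+=M@o
    return np.linalg.solve(A,b)
E
python3 - <<'E'
from h import *
S,D=cam('scene'),cam('side')
for n,u,v in [('foot',(267.7,232.9),(288.6,235.4)),('mid',(266.9,214.9),(282.4+5,219.7)),('top',(266.7,196),(288.2,204.2)),('fig',(332.6,236.3),(261.6,214)),('board',(295.1,254.7),(291.6,221.1))]:
    p=tri([S,D],[u,v]);print(n,p,proj(S,p)-u,proj(D,p)-v)
print('stop side',onz(D,(321.4,206.2),.018))
W=cam('wrist');w=save('wrist','w0')
for c,C in(('scene',S),('side',D),('wrist',W)):
    for t in ('board','blank','figure','finial'):
        for r in spotter.cut_out(c,t)[:4]:
            m=r['region'].astype(np.uint8);k=cv2.findContours(m,0,1)[0]
            k=max(k,key=cv2.contourArea);q=cv2.approxPolyDP(k,6,True)[:,0]
            print(c,t,round(r['conf'],2),r['location'],m.sum(),cv2.boundingRect(m),q.tolist() if t in('board','blank') else '')
    for t in ('blank_top','blank_mid','blank','finial','figure','stop','board'):
        if c=='wrist':print(t,[(np.round(r['location'],1),round(r['conf'],2)) for r in spotter.pinpoint(c,t)[:3]])
a=cv2.imread('pics/s0.png')[170:320,190:400];b=cv2.imread('pics/d0.png')[160:280,190:370]
cv2.imwrite('pics/c0.png',np.vstack([cv2.resize(a,(420,300),interpolation=2),cv2.resize(b,(420,280),interpolation=2)]))
E
```

```text
foot [ 0.4934 -0.0611  0.0126] [[-0.3183  0.2328]] [[-0.269  -0.1814]]
mid [ 0.4909 -0.0586  0.0853] [[ 0.4862 -0.3675]] [[0.4057 0.2859]]
top [ 0.4917 -0.0578  0.1556] [[ 0.1298 -0.1012]] [[0.1062 0.0789]]
fig [ 0.5025  0.1261 -0.0088] [[-2.6478  2.1548]] [[-2.0218 -1.6966]]
board [ 0.5673  0.0144 -0.0081] [[-1.1447  0.8601]] [[-0.8875 -0.6227]]
stop side [[ 0.6947 -0.0155  0.018 ]]
scene board 0.76 [297.5, 262.0] 12295 (205, 212, 173, 99) [[205, 280], [208, 291], [374, 310], [374, 225], [344, 223], [343, 239], [330, 244], [326, 220], [301, 224], [282, 216], [274, 237], [253, 230], [251, 213], [234, 212]]
scene board 0.45 [264.5, 216.3] 1161 (252, 190, 30, 47) [[257, 190], [254, 229], [277, 236], [280, 201]]
scene blank 0.91 [268.7, 215.7] 1178 (252, 191, 30, 46) [[256, 191], [254, 231], [278, 236], [280, 200]]
scene blank 0.74 [201.0, 164.6] 879 (185, 145, 28, 40) [[206, 145], [186, 149], [193, 184], [212, 181]]
scene figure 0.87 [330.4, 229.0] 496 (325, 209, 18, 35) 
side board 0.56 [301.1, 220.1] 6038 (234, 168, 126, 99) [[299, 168], [268, 182], [265, 208], [256, 202], [258, 186]
[... 614 characters left out ...]
], [127, 136], [145, 135], [153, 147], [127, 157], [121, 246], [178, 201], [204, 212], [184, 302], [370, 302], [360, 273], [363, 241], [387, 241], [455, 0]]
wrist blank 0.6 [153.7, 239.2] 3574 (108, 202, 97, 98) [[204, 212], [173, 202], [126, 238], [108, 299], [176, 238], [195, 238]]
wrist figure 0.9 [195.4, 48.1] 3667 (157, 14, 74, 72) 
wrist finial 0.92 [134.1, 145.6] 493 (122, 137, 30, 20) 
wrist finial 0.75 [288.0, 134.7] 75851 (122, 0, 333, 367) 
blank_top [(array([130.9, 294.6]), 0.63)]
blank_mid []
blank [(array([180.7, 234.1]), 0.78)]
finial [(array([144.9, 142.6]), 0.78)]
figure [(array([207.9,  58.6]), 0.67)]
stop [(array([371.4, 188.2]), 0.72)]
board [(array([263.3, 164.6]), 0.9)]
```

View pics/w0.png

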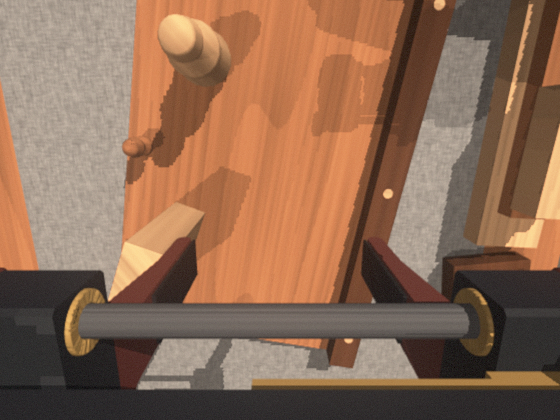

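View pics/c0.png

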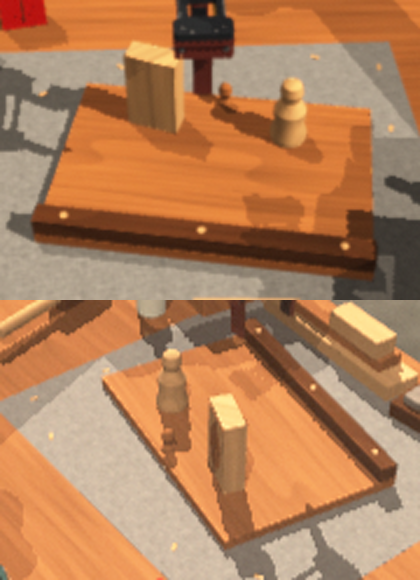

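The wrist view shows the rail pins at (439,5), (388,194) and (349,341), the panel's left foot corners at (173,202) and (204,212), and the finial at (134,146). The crops show the pins and the board corners clearly. Next I fit the panel and board poses.

```bash
cat >> h.py <<'E'
def box(p,dims):  # p: x,y,yaw ; dims x0,x1,y0,y1,z0,z1 in local
    c,s=np.cos(p[2]),np.sin(p[2]);x0,x1,y0,y1,z0,z1=dims
    return np.array([[p[0]+c*x-s*y,p[1]+s*x+c*y,z] for x in(x0,x1) for y in(y0,y1) for z in(z0,z1)])
def hull(C,P,sc=4):
    m=np.zeros((420*sc,560*sc),np.uint8);h=cv2.convexHull(proj(C,P).astype(np.float32))
    cv2.fillConvexPoly(m,np.round((h+.5)*sc-.5).astype(np.int32),1);return cv2.resize(m.astype(np.float32),(560,420),interpolation=cv2.INTER_AREA)
E
python3 - <<'E'
from h import *
from scipy.optimize import minimize
S,D,W=cam('scene'),cam('side'),cam('wrist')
pins=[(S,[(221.5,277.5),(290.5,285),(362.5,293)]),(D,[(350.7,225.1),(324.1,197.3),(300.6,172.9)]),(W,[(349,341),(388,194),(439,5)])]
for C,u in pins:
    p=onz(C,u,.046);d=p[2]-p[0];print(p,'yaw',np.degrees(np.arctan2(-d[0],d[1])))
print('finial wrist',onz(W,(144.9,142.6),.018),'fig wrist',onz(W,(212,75),.018),'fig scene',onz(S,(333.5,241),.018))
print('board corners scene',onz(S,[(371.5+4,224),(232,212)],.018),'side',onz(D,[(286,391-0)],.018))
print('wrist foot corners',onz(W,[(173,202),(204,212)],.018))
M=[]
for c,C in(('scene',S),('side',D)):
    save(c,'t'); 
    for r in spotter.cut_out(c,'blank'):
        if abs(r['location'][1]-217)<8 and abs(r['location'][0]-278)<20: M.append((C,r['region'].astype(float)));break
def cost(p): return sum(abs(hull(C,box(p,(-.018,.018,-.038,.038,.018,.148)))-m).sum() for C,m in M)
best=min((minimize(cost,[.49,-.06,y],method='Nelder-Mead',options=dict(initial_simplex=[[.49,-.06,y],[.5,-.06,y],[.49,-.05,y],[.49,-.06,y+.15]])) for y in(-.4,-.2,0,.2)),key=lambda r:r.fun)
print(best.x,np.degrees(best.x[2]),best.fun,len(M))
bx=box(best.x,(-.018,.018,-.038,.038,.018,.148));print('wrist proj',proj(W,bx).round(0).tolist())
E
```

```text
[[ 0.6838 -0.1792  0.046 ]
 [ 0.7152 -0.0023  0.046 ]
 [ 0.7474  0.1756  0.046 ]] yaw -10.149287727953189
[[ 0.682  -0.1839  0.046 ]
 [ 0.7149 -0.0059  0.046 ]
 [ 0.7472  0.1724  0.046 ]] yaw -10.37109206198464
[[ 0.6837 -0.1829  0.046 ]
 [ 0.715  -0.0037  0.046 ]
 [ 0.7466  0.1735  0.046 ]] yaw -10.016719765102717
finial wrist [[0.4532 0.0477 0.018 ]] fig wrist [[0.5303 0.117  0.018 ]] fig scene [[0.5391 0.1304 0.018 ]]
board corners scene [[ 0.4736  0.2657  0.018 ]
 [ 0.4007 -0.1712  0.018 ]] side [[ 0.1008 -0.5338  0.018 ]]
wrist foot corners [[ 0.4785 -0.0193  0.018 ]
 [ 0.5134 -0.0312  0.018 ]]
[ 0.4853 -0.06   -0.3774] -21.62347374735018 126.6875 2
wrist proj [[158.0, 258.0], [101.0, 322.0], [176.0, 201.0], [125.0, 241.0], [186.0, 268.0], [144.0, 336.0], [206.0, 212.0], [171.0, 257.0]]
```

{"api": "move_arm", "payload": {
  "deltas": [0, 0, -7.8, 0, 0, 0, 0.4, 0, 0, -7.8, 0, 0, 0, 0.4, 0, 0, -7.8, 0, 0, 0, 0.4, 0, 0, -7.8, 0, 0, 0, 0.4, 0, 0, -7.8, 0, 0, 0, 0.4, 0, 0, -7.8, 0, 0, 0, 0.4, 0, 0, -7.8, 0, 0, 0, 0.4, 0, 0, -7.8, 0, 0, 0, 0.4, 0, 0, -7.8, 0, 0, 0, 0.4, 0, 0, 0, 0.03, -0.019, 0, 0.4, 0, 0, 0, 0.03, -0.019, 0, 0.4, 0, 0, 0, 0.03, -0.019, 0, 0.4, 0, 0, 0, 0.03, -0.019, 0, 0.4, 0, 0, 0, 0.03, -0.019, 0, 0.4, 0, 0, 0, 0, 0, 0, 0.4]
}}

```text
t: 3.6
ee_pos: [0.4219, -0.0384, 0.2472]
ee_rot: [-0.002, 0.172, 0.985, -0.0]
ft_force: [0.1, 0.4, 1.6]
grip_width: 0.0528
finger_force: 0.0
```

```bash
python3 - <<'E'
from h import *
W=cam('wrist');im=save('wrist','w1')
for p in ([.485,-.06,-.377],[.485,-.06,-.33]):
    pr=proj(W,box(p,(-.018,.018,-.038,.038,.018,.148)));print(pr.round(0).tolist())
for i in range(8):cv2.circle(im,tuple(int(v) for v in pr[i]),3,(0,0,255),-1)
cv2.imwrite('pics/w1.png',im[:,:,::-1])
print([(r['conf'],r['location'],cv2.boundingRect(r['region'].astype(np.uint8))) for r in spotter.cut_out('wrist','blank')])
E
```

```text
[[247.0, 226.0], [232.0, 276.0], [312.0, 228.0], [328.0, 279.0], [247.0, 254.0], [232.0, 317.0], [310.0, 256.0], [325.0, 319.0]]
[[246.0, 227.0], [231.0, 278.0], [311.0, 226.0], [327.0, 277.0], [247.0, 256.0], [233.0, 318.0], [311.0, 255.0], [326.0, 317.0]]
[(0.89, [11.1, 72.0], (0, 44, 33, 56)), (0.63, [280.0, 264.4], (230, 225, 97, 79))]
```

View pics/w1.png

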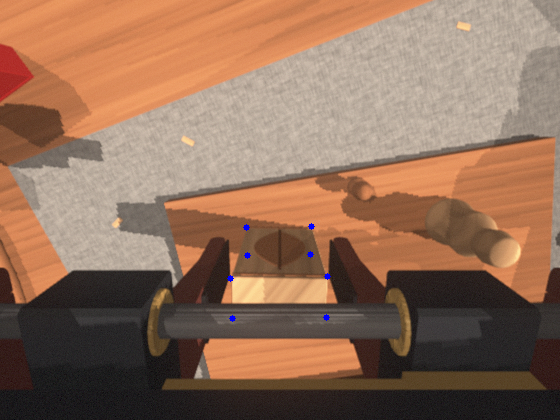

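The projected panel corners match the picture at (247,226) to (326,318), so the pose is confirmed and centred between the fingers. I'll descend and approach.

{"api": "move_arm", "payload": {
  "deltas": [0, 0, 0, 0, 0, 0.03, 0.4, 0, 0, 0, 0, 0, 0.03, 0.4, 0, 0, 0, 0, 0, 0.03, 0.4, 0, 0, 0, 0, 0, 0.004, 0.4, 0, 0, 0, -0.015, 0, 0, 0.4, 0, 0, 0, -0.01, 0, 0, 0.4, 0, 0, 0, -0.005, 0, 0, 0.4, 0, 0, 0, -0.004, 0, 0, 0.4, 0, 0, 0, -0.004, 0, 0, 0.4, 0, 0, 0, -0.004, 0, 0, 0.4, 0, 0, 0, -0.004, 0, 0, 0.4, 0, 0, 0, -0.004, 0, 0, 0.4, 0, 0, 0, -0.004, 0, 0, 0.4]
}}

```text
t: 5.0
ee_pos: [0.4777, -0.057, 0.1537]
ee_rot: [-0.0, 0.172, 0.985, -0.0]
ft_force: [0.3, 0.5, -0.2]
grip_width: 0.0527
finger_force: 0.1
```

{"api": "move_arm", "payload": {
  "deltas": [0, 0, 0, -0.005, 0, 0, 0.4, 0, 0, 0, -0.005, 0, 0, 0.4, 0, 0, 0, -0.005, 0, 0, 0.4]
}}

```text
t: 5.3
ee_pos: [0.492, -0.0621, 0.1536]
ee_rot: [-0.0, 0.172, 0.985, -0.0]
ft_force: [0.4, -0.7, 0.0]
grip_width: 0.0528
finger_force: 0.0
```

```bash
python3 - <<'E'
from h import *
a=save('side','d1')[150:290,200:400];b=save('scene','s1')[150:290,190:390]
cv2.imwrite('pics/c1.png',np.vstack([cv2.resize(x,(400,280),interpolation=2) for x in(a,b)])[:,:,::-1])
E
```

```text
(no output)
```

View pics/c1.png

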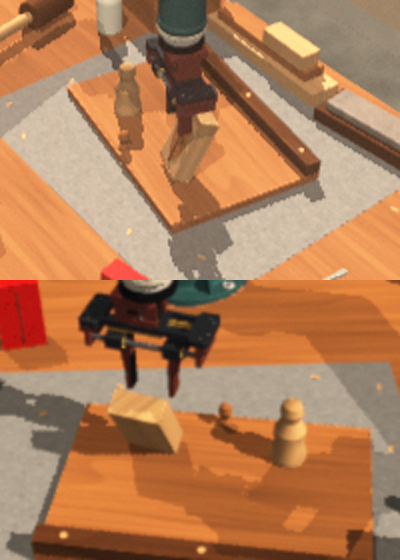

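The panel is leaning back and appears to be falling (side crop, around (190,145)). I'll push a little further and let it settle.

{"api": "move_arm", "payload": {
  "deltas": [0, 0, 0, -0.005, 0, 0, 0.4, 0, 0, 0, -0.005, 0, 0, 0.4, 0, 0, 0, -0.005, 0, 0, 0.4, 0, 0, 0, 0, 0, 0, 0.4, 0, 0, 0, 0, 0, 0, 0.4, 0, 0, 0, 0, 0, 0, 0.4, 0, 0, 0, 0, 0, 0, 0.4]
}}

```text
t: 6.1
ee_pos: [0.5054, -0.0669, 0.1536]
ee_rot: [-0.0, 0.172, 0.985, 0.0]
ft_force: [-0.7, 0.9, -0.0]
grip_width: 0.0525
finger_force: 0.0
```

```bash
cat > fit.py <<'E'
from h import *
from scipy.optimize import minimize
def fit(x0):
    M=[]
    for c in('scene','side'):
        save(c,'t');C=cam(c);u=proj(C,[x0[0],x0[1],.036])[0]
        rs=[r for r in spotter.cut_out(c,'blank') if np.hypot(*(np.array(r['location'])-u))<22]
        if rs:M.append((C,rs[0]['region'].astype(float)));print(c,rs[0]['conf'],rs[0]['location'],M[-1][1].sum())
    D=(-.065,.065,-.038,.038,.018,.054)
    cost=lambda p:sum(abs(hull(C,box(p,D))-m).sum() for C,m in M)
    r=min((minimize(cost,[*x0[:2],y],method='Nelder-Mead',options=dict(initial_simplex=[[*x0[:2],y],[x0[0]+.01,x0[1],y],[x0[0],x0[1]+.01,y],[*x0[:2],y+.1]])) for y in(-.4,-.25,-.15)),key=lambda r:r.fun)
    p=r.x;e=np.array([np.cos(p[2]),np.sin(p[2])]);b=np.radians(-10.2);ex=np.array([np.cos(b),np.sin(b)])
    top=p[:2]+.065*e;foot=p[:2]-.065*e;st=np.array([.7003,-.0013])
    print('mid',p[:2],'yaw',np.degrees(p[2]),'cost',r.fun,'top',top,'foot',foot,'top in stop x',(top-st)@ex)
    return p
E
python3 - <<'E'
from fit import *
fit([.58,-.095])
a=cv2.imread('pics/t.png')[150:290,200:400]
im=save('scene','s2')[150:310,190:400];cv2.imwrite('pics/c2.png',np.vstack([cv2.resize(a,(420,280)),cv2.resize(im,(420,320))[:,:,::-1]]))
E
```

```text
scene 0.66 [254.7, 246.4] 1250.0
side 0.58 [311.5, 225.0] 849.0
mid [ 0.5652 -0.09  ] yaw -20.46955760072748 cost 125.5 top [ 0.6261 -0.1127] foot [ 0.5043 -0.0673] top in stop x -0.05333754418480809
```

View pics/c2.png

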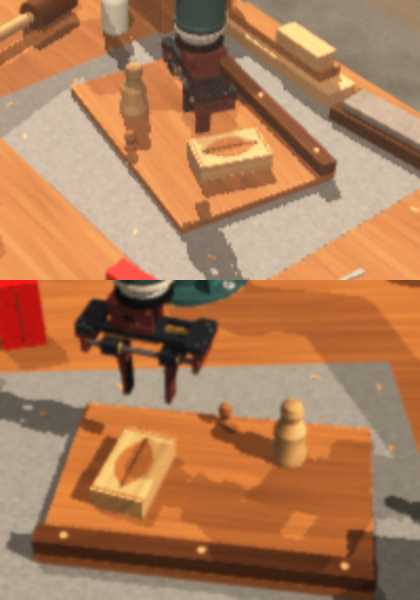

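The panel lies on its back with the leaf up (side crop at (230,150)), at yaw about -20° while the rail is at about -10°. I'll retreat, align the tool with the rail and descend behind the foot.

{"api": "move_arm", "payload": {
  "deltas": [0, 0, 0, 0.025, -0.007, 0, 0.4, 0, 0, 0, 0.025, -0.007, 0, 0.4, 0, 0, -5.2, 0, 0, 0, 0.4, 0, 0, -5.2, 0, 0, 0, 0.4, 0, 0, 0, 0, 0, 0.03, 0.4, 0, 0, 0, 0, 0, 0.03, 0.4, 0, 0, 0, 0, 0, 0.025, 0.4, 0, 0, 0, 0, 0, 0.013, 0.4, 0, 0, 0, 0, 0, 0, 0.4, 0, 0, 0, 0, 0, 0, 0.4]
}}

```text
t: 7.35
ee_pos: [0.454, -0.0633, 0.0558]
ee_rot: [-0.0, 0.082, 0.997, 0.0]
ft_force: [-0.3, -0.0, 0.3]
grip_width: 0.0528
finger_force: 0.0
```

{"api": "move_arm", "payload": {
  "deltas": [0, 0, 0.7, -0.01, 0, 0, 0.4, 0, 0, 0, -0.01, 0, 0, 0.4, 0, 0, 0, -0.005, 0, 0, 0.4, 0, 0, 0, -0.004, 0, 0, 0.4, 0, 0, 0, -0.004, 0, 0, 0.4, 0, 0, 0, -0.004, 0, 0, 0.4, 0, 0, 0, -0.004, 0, 0, 0.4, 0, 0, 0, -0.004, 0, 0, 0.4, 0, 0, 0, -0.004, 0, 0, 0.4, 0, 0, 0, -0.004, 0, 0, 0.4, 0, 0, 0, -0.004, 0, 0, 0.4, 0, 0, 0, -0.004, 0, 0, 0.4, 0, 0, 0, -0.004, 0, 0, 0.4, 0, 0, 0, -0.004, 0, 0, 0.4, 0, 0, 0, -0.004, 0, 0, 0.4]
}}

```text
t: 8.85
ee_pos: [0.5261, -0.076, 0.0556]
ee_rot: [-0.0, 0.088, 0.996, 0.0]
ft_force: [-0.9, -0.8, -1.1]
grip_width: 0.0527
finger_force: 0.5
```

```bash
python3 - <<'E'
from fit import *
fit([.60,-.11])
E
```

```text
scene 0.74 [254.6, 256.8] 1219.0
side 0.6 [326.1, 221.5] 471.0
mid [ 0.6043 -0.0863] yaw -10.022915598926375 cost 498.625 top [ 0.6683 -0.0976] foot [ 0.5403 -0.075 ] top in stop x -0.014404892818572953
```

{"api": "move_arm", "payload": {
  "deltas": [0, 0, 0, -0.003, 0, 0, 0.4, 0, 0, 0, -0.003, 0, 0, 0.4, 0, 0, 0, -0.003, 0, 0, 0.4, 0, 0, 0, -0.002, 0, 0, 0.4, 0, 0, 0, -0.002, 0, 0, 0.4, 0, 0, 0, 0, 0, 0, 0.4]
}}

```text
t: 9.65
ee_pos: [0.5391, -0.0783, 0.0556]
ee_rot: [0.0, 0.088, 0.996, -0.0]
ft_force: [-0.1, 0.6, -1.1]
grip_width: 0.0528
finger_force: 0.4
```

{"api": "move_arm", "payload": {
  "deltas": [0, 0, 0, -0.001, 0, 0, 0.4, 0, 0, 0, -0.001, 0, 0, 0.4, 0, 0, 0, -0.001, 0, 0, 0.4, 0, 0, 0, 0, 0, 0, 0.4]
}}

```text
t: 10.05
ee_pos: [0.542, -0.0789, 0.0556]
ee_rot: [0.0, 0.088, 0.996, -0.0]
ft_force: [-0.8, 0.7, -0.0]
grip_width: 0.0529
finger_force: 0.3
```

{"api": "move_arm", "payload": {
  "deltas": [0, 0, 0, -0.001, 0, 0, 0.4, 0, 0, 0, -0.001, 0, 0, 0.4, 0, 0, 0, 0, 0, 0, 0.4]
}}

```text
t: 10.35
ee_pos: [0.5421, -0.0788, 0.0555]
ee_rot: [-0.001, 0.088, 0.996, 0.0]
ft_force: [-5.2, -0.1, 5.0]
grip_width: 0.053
finger_force: 2.7
```

Contact with the rail: the tool has stalled and the force is rising. I'll press a little more to square the panel, then back off and check.

{"api": "move_arm", "payload": {
  "deltas": [0, 0, 0, -0.001, 0, 0, 0.4, 0, 0, 0, -0.001, 0, 0, 0.4, 0, 0, 0, -0.001, 0, 0, 0.4, 0, 0, 0, 0, 0, 0, 0.4]
}}

```text
t: 10.75
ee_pos: [0.5422, -0.0787, 0.0552]
ee_rot: [-0.004, 0.088, 0.996, 0.0]
ft_force: [-9.7, 0.6, 9.4]
grip_width: 0.0527
finger_force: 5.6
```

{"api": "move_arm", "payload": {
  "deltas": [0, 0, 0, 0.003, 0, 0, 0.4, 0, 0, 0, 0.005, 0, 0, 0.4, 0, 0, 0, 0.01, 0, 0, 0.4, 0, 0, 0, 0.02, 0, 0, 0.4, 0, 0, 0, 0.02, 0, 0, 0.4, 0, 0, 0, 0, 0, -0.04, 0.4, 0, 0, 0, 0, 0, -0.05, 0.4, 0, 0, 0, 0, 0, -0.05, 0.4, 0, 0, 0, 0, 0, -0.04, 0.4, 0, 0, 0, 0, 0, 0, 0.4, 0, 0, 0, 0, 0, 0, 0.4]
}}

```text
t: 11.85
ee_pos: [0.4899, -0.0696, 0.2367]
ee_rot: [0.002, 0.088, 0.996, -0.0]
ft_force: [-0.3, 0.3, 0.1]
grip_width: 0.0525
finger_force: 0.0
```

```bash
python3 - <<'E'
from fit import *
fit([.615,-.095])
a=cv2.imread('pics/t.png')[150:290,200:400]
im=save('scene','s3')[150:310,190:400];w=save('wrist','w3')
cv2.imwrite('pics/c3.png',np.hstack([np.vstack([cv2.resize(a,(360,270)),cv2.resize(im,(360,270))[:,:,::-1]]),cv2.resize(w,(440,330))[:,:,::-1][np.r_[0:330,[0]*210]]]))
E
```

```text
scene 0.81 [257.7, 258.1] 1148.0
side 0.71 [322.2, 219.8] 753.0
mid [ 0.6189 -0.0874] yaw -9.391368318175347 cost 306.6875 top [ 0.683 -0.098] foot [ 0.5548 -0.0768] top in stop x 0.00011915606566464078
```

View pics/c3.png

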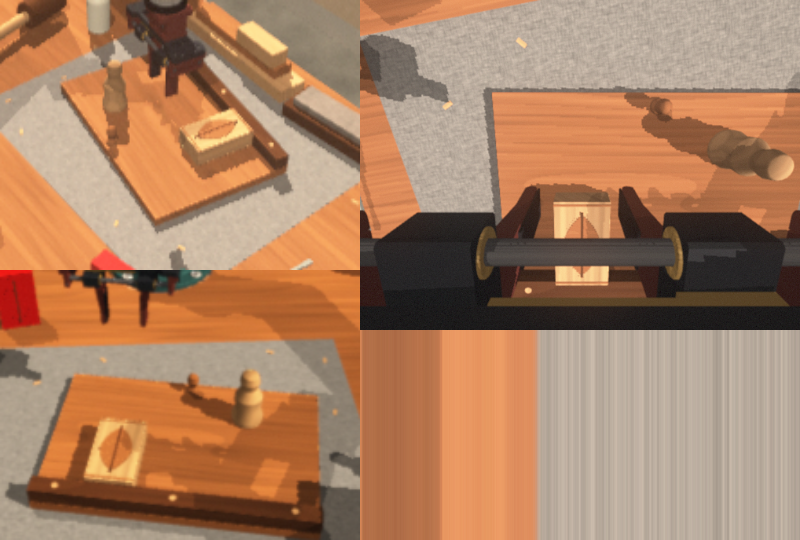

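The panel lies leaf up, flush with the rail and square to it (wrist view, (582,285)), and the figure and finial are untouched. The robot is clear, so I'm handing in.

```bash
python3 -c "
from station import ticket
print(ticket.close_job())"
```

```text
the job is handed in; nothing more can be done
None
```

I tipped the panel onto its back, leaf face up, and pushed it flush and square against the stop rail by my last measurement; the figure and finial were not disturbed, and the job is handed in, though no verdict came back.

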